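# Load the filter into the photometer's slide

## Task

With your fingertips, push the round filter - the one with the glass window, not the solid blank - across the loading table until it drops flat and flush into the recess of the filter slide, then push the slide fully home into the photometer. Push only, do not lift the filter; leave the blank where it lies, and do not disturb the two vials or the marker.

Things in the scene. Friction and masses are not known exactly. Their poses are not given: they have to be found in the camera images.
- photometer: bench photometer, fixed, 230 mm wide. Origin: on the bench under the middle of the housing's front face; x points from the loading table into the housing (the way the slide goes home), y left, z up. Housing at x > 0: 121 mm deep, 68 mm high, a low knob to 81 mm. Loading table in front of it, x from -110 to 0 mm, y -115 to +115 mm, flat, top 30 mm above the bench, no lips at its edges
- slot (a point): middle of the slot's mouth in the housing's front face, level with the table top. The filter slide runs through the middle of the table (76 mm wide, flush with it) into this slot, which leaves only 3 mm above the table, so an insert that is not down in its recess jams there
- filter_slide (a joint): filter slide, in m: 0 = fully home in the housing (hard stop), grows as it comes out towards -x of the photometer, 0.11 = fully out. It starts 85 to 105 mm out. Slides with about 3 N of friction and stays where it is left
- recess (a point): centre of the mouth of the round recess in the slide, level with the slide's top (30 mm above the bench); moves with the slide; axes as the photometer's. Recess 53 mm in diameter, 8 mm deep, flat floor with a fixed clear 40 mm window flush in it, rim slightly chamfered
- push_tab (a point): middle of the front face of the upright aluminium push tab at the outer end of the slide, 11 mm above the slide's top, 70 mm in front of the recess centre (photometer -x); moves with the slide. The tab is 50 mm wide, 6 mm thick and stands 22 mm above the slide's top. Fully home its front face is 30 mm in front of the housing
- filter_center (a point): centre (half-way up) of the mounted filter: a flat round dark metal ring 50 mm across and 8 mm thick with a clear 39 mm glass window in it, about 45 g; it starts lying flat on the loading table on one side of the slide, z up. Lying on the table its centre is 34 mm above the bench, seated in the recess 26 mm
- blank_center (a point): centre (half-way up) of the blank: a dark metal disc of the same 50 x 8 mm but solid, no window (a groove and three small screws on its face); it starts lying on the loading table on the other side of the slide
- vial_a: sample vial standing on the bench left of the loading table's front, 24 mm across, 58 mm high; origin at the middle of its underside
- vial_b: sample vial standing on the bench right of the loading table's front, 24 mm across, 58 mm high; origin at the middle of its underside
- marker: felt marker lying on the bench right of the photometer, 130 mm long, 14 mm thick; origin under its middle
There are look-alikes about, which are no part of the job. What is shaped like the part that bears filter_center but brown is not meant.

How it is judged:
On the way, in this order (a step that is already met when the one before it is completed fails the run):
1. the filter lies flat and flush in the recess of the slide (horizontal distance between filter_center and recess below 0.003 m and z of filter_center in the frame of recess below -0.0025 m and angle between filter_center's own z axis and vertical below 0.06 rad), for 0.2 s.
2. the slide is fully home with the filter in it (all of step 1 and value of joint filter_slide below 0.003 m), for 0.2 s.
At the end, for the whole second after the job is handed in: The filter lies flat in the recess (centre within 3 mm of the recess centre, top no more than 1.5 mm proud, tilt under 0.06 rad), at rest; the slide is within 3 mm of fully home; the blank is within 10 mm of where it started (all of step 2 and linear speed of filter below 0.01 m/s and distance of blank_center from where it was at the start of the episode below 0.01 m); the robot touches nothing.
It fails at once if the filter is lifted more than 15 mm off the loading table (height (world z) of filter_center above 0.049 m).
It fails at once if the blank is lifted or moved more than 10 mm (distance of blank_center from where it was at the start of the episode above 0.01 m).
It fails at once if the filter falls off the loading table (height (world z) of filter_center below 0.02 m).
It fails at once if a vial or the marker is moved more than 20 mm (distance of any of vial_a, vial_b, marker from where it was at the start of the episode above 0.02 m).
It fails at once if a vial is tipped over (angle between any of vial_a, vial_b's own z axis and vertical above 0.5 rad).
It also fails if it takes over 51 s, if anything falls off the work surface, if the arm or the gripper's body presses on something with over 40 N, if the wrist force passes 120 N, or if a joint passes its speed limit or range.

## Robot

A 6-joint arm with a two-finger parallel gripper is mounted at the origin on a cart in front of the work surface, level with it; the furniture and walls round the work are solid. World frame = base frame: x ahead of the robot, y to its left, z up, the work surface at z = 0. Lengths are in m, angles in rad, forces in N, time in s.
With the tool pointing down it reaches from about 0.325 to 0.9 m from the base axis. Payload 3.5 kg.
Tool frame: the origin (TCP) lies midway between the tips of the shut fingers; the grasp point (between the pads) lies 19 mm behind it; z points along the fingers, y is the line along which they close (so a half turn about z gives the same grasp; the last joint's range is limited). The gripper opens to 85 mm and grips with 20 to 120 N. Pads are 22 mm wide; open, the fingers measure 114 mm over their backs; the gripper's body (76 mm by 85 mm) begins 54 mm behind the grasp point. The pads swing forward as they close: fully open they stand 13 mm farther back than shut.
Start: joints at [-1.445, 0.276, -0.026, 1.268, 0, 1.467], TCP at [0.142, -0.609, 0.211] pointing down, gripper open.
Joint ranges: [-3.12, 3.12], [-0.85, 1.88], [-1.08, 1.24], [-1.95, 2.15], [-1.57, 1.53], [-3.14, 3.14]. Speed limits (rad/s): [2.57, 2.57, 3.14, 3.14, 3.14, 3.14].

## Interface

Orientations are given as [roll, pitch, yaw] about the fixed x, y, z axes, in that order (R = Rz(yaw) Ry(pitch) Rx(roll)).
In Python, from rig import robot gives the robot as it stands.
- The arm moves only by the tool apply_moves, never from a script. Its argument "steps" is a list of rows, each an object with "claw": the closure, from 0 (fully open) to 1 (shut); "slide": the shift along the tool's x, y, z scaled (see below), a list of three; "yaw": the turn about the tool's z scaled (see below). In form: [{"claw": claw, "slide": [x, y, z], "yaw": yaw}, ...]. A call has 1 to 10 rows; each row shifts and turns the commanded pose from where the row before left it, along the tool's axes as they then stand; what a row does not reach is not made up. The controller multiplies each number of a shift by 0.04 m and each number of a turn by 0.1 rad. A row lasts 1/12 s, in which the tool goes at most 41.7 mm and 7.16 degrees, less where a joint would pass 70% of its speed; a pose out of reach is approached as far as the arm can. A call with a number of a shift or a turn outside -1 to 1 is refused whole. A call with a gripper value outside its range is refused whole. The fingers move at their own pace and stop on an object; the grip force is fixed at half the most. Time passes only in rows, so rows that do not move let the fingers close. It gives the time, the measured TCP pose, the force, the opening and the grip force at its end, in the units of the state.
- robot.get_obs(): the state, without advancing time (a new reading comes with each control period).
- robot.read_camera(name): name is "scene" or "side" or "wrist"; returns the picture (480x640x3 uint8, red, green, blue); there is no depth.
- robot.calibration(name): a dict with "intrinsics" (3x3 intrinsics, pixels), "pose" (4x4, takes a point from camera to world coordinates); the wrist camera has in their place "mount" (4x4, takes a point from camera to tool coordinates, whose origin is the TCP and whose axes are the flange's). Camera axes: x right, y down, z forward; pixel columns grow to the right and rows downward; lengths in m; the calibration is good to about 2 mm. A picture is of the moment at which its call begins: read the wrist's pose just before it. calibration takes no time and is no camera call.
- robot.sign_off(): hands the job in; it is judged then, once.
The state is a dict: "time_s": time; "joints": joint angles; "dq": joint speeds; "joint_efforts": joint torques, N m; "tcp_pos": TCP position; "eef_rot": TCP orientation; "force": force on the tool from outside, world axes, zero at the start; "torque": the same for the moment, N m; "finger_gap": opening from 0.0 (shut) to 1.0 (fully open); "grasp_force": force on a finger pad.
Only numpy, scipy, OpenCV 4.12 (cv2) and the standard library are available. Lean on these libraries where they do the work, as an engineer would, in place of code of your own. Each camera call takes 0.05 s, during which the arm holds its last target. There are 200 camera calls.

## Working session

There is one attempt and no reset: what is moved stays moved. The work goes in short steps, Python scripts to look and compute and a tool call to move; the robot and the scene stay as the last step left them, time stands still between calls to the robot, and variables do not carry over. Pictures are saved under pics/ and viewed, at most 10 in all, crops included, and the job is handed in when it is done.

Besides the shell and the picture viewer there is one more tool, called after "Emit:" by a JSON object that holds its "fn" and its "kwargs". apply_moves: Moves the arm, as the interface text tells. Shifts and turns lie within -1 to 1; 1 stands for 0.04 m of shift or 0.1 rad of turn. Its arguments: {"type":"object","properties":{"steps":{"type":"array"}},"required":["steps"]}

```bash
mkdir -p pics; python3 - <<'E'
from rig import robot
import cv2,numpy as np
for n in ["scene","side"]:
    im=robot.read_camera(n); cv2.imwrite(f"pics/{n}0.png",im[:,:,::-1])
    c=robot.calibration(n); print(n,np.round(c["intrinsics"],1).tolist(),np.round(c["pose"],3).tolist())
print(np.round(robot.calibration("wrist")["mount"],4).tolist(),robot.get_obs())
E
```

```text
scene [[582.4, 0.0, 316.2], [0.0, 582.4, 237.9], [0.0, 0.0, 1.0]] [[-0.736, -0.32, 0.596, -0.079], [-0.677, 0.336, -0.655, 0.717], [0.009, -0.886, -0.464, 0.542], [0.0, 0.0, 0.0, 1.0]]
side [[600.8, 0.0, 321.8], [0.0, 600.8, 240.4], [0.0, 0.0, 1.0]] [[-0.971, -0.149, 0.189, 0.352], [-0.241, 0.584, -0.775, 0.81], [0.005, -0.798, -0.603, 0.679], [0.0, 0.0, 0.0, 1.0]]
[[0.0001, -0.948, -0.3183, 0.0831], [1.0, 0.0004, -0.0008, -0.0004], [0.0009, -0.3183, 0.948, -0.163], [0.0, 0.0, 0.0, 1.0]] {'time_s': 0.1, 'joints': array([-1.44542454e+00,  2.77109813e-01, -2.77441429e-02,  1.26800339e+00,
        1.12237541e-05,  1.46736564e+00]), 'dq': array([-0.00106198, -0.00047535,  0.0028283 , -0.00094844, -0.00042113,
       -0.00049325]), 'joint_efforts': array([ 1.75702467e-04, -4.46709251e+01,  2.96128339e+01,  8.49450968e-03,
       -1.38943565e-04,  1.38309451e-05]), 'tcp_pos': array([ 0.14163817, -0.60797181,  0.20993854]), 'eef_rot': array([-3.13954381e+00, -2.23956113e-04,  2.28802238e-01]), 'force': array([-0.26099707, -0.28114694, -1.10523927]), 'torque': array([-0.01649292,  0.02332787,  0.05050553]), 'grasp_force': 0.0, 'finger_gap': 0.9974803827508082}
```

View pics/scene0.png

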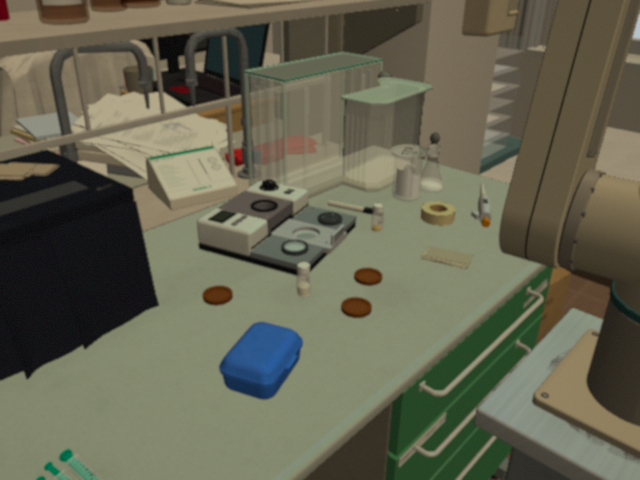

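View pics/side0.png

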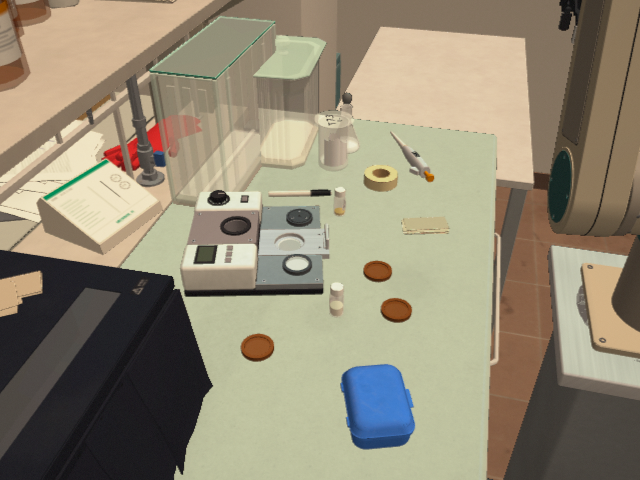

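The side view shows the windowed filter at about (297,264), the blank at (299,216), the recess at (290,242) and the tab at (326,240). I'll enlarge it and measure.

```bash
cat > h.py <<'E'
from rig import robot
import cv2,numpy as np
from scipy.spatial.transform import Rotation as R
def ray(K,T,p,z):
    d=T[:3,:3]@np.linalg.solve(K,[p[0],p[1],1.]); o=T[:3,3]
    return o+d*(z-o[2])/d[2]
def cam(n):
    c=robot.calibration(n); K=np.array(c["intrinsics"])
    if n!="wrist": return K,np.array(c["pose"])
    o=robot.get_obs(); T=np.eye(4); T[:3,:3]=R.from_euler("xyz",o["eef_rot"]).as_matrix(); T[:3,3]=o["tcp_pos"]
    return K,T@np.array(c["mount"])
E
python3 - <<'E'
from h import *
a=cv2.imread("pics/side0.png")[180:305,175:350]; b=cv2.imread("pics/scene0.png")[175:275,195:360]
a=cv2.resize(a,None,fx=4.5,fy=4.5,interpolation=2)
cv2.imwrite("pics/a.png",a)
for n,pts in [("side",dict(filt=(297,264,.038),blank=(299,216,.038),rec=(290,242,.03),tab=(326,240,.041),va=(336,312,0),vb=(339,212,0))),("scene",dict(filt=(295,247,.038),blank=(330,218,.038)))]:
    K,T=cam(n)
    for k,p in pts.items(): print(n,k,ray(K,T,p,p[2]).round(4))
E
```

```text
side filt [0.5782 0.0599 0.038 ]
side blank [ 0.6131 -0.0772  0.038 ]
side rec [ 0.61   -0.0059  0.03  ]
side tab [ 0.5457 -0.0134  0.041 ]
side va [0.4969 0.1179 0.    ]
side vb [ 0.5548 -0.163   0.    ]
scene filt [0.5716 0.0598 0.038 ]
scene blank [ 0.6057 -0.0745  0.038 ]
```

View pics/a.png

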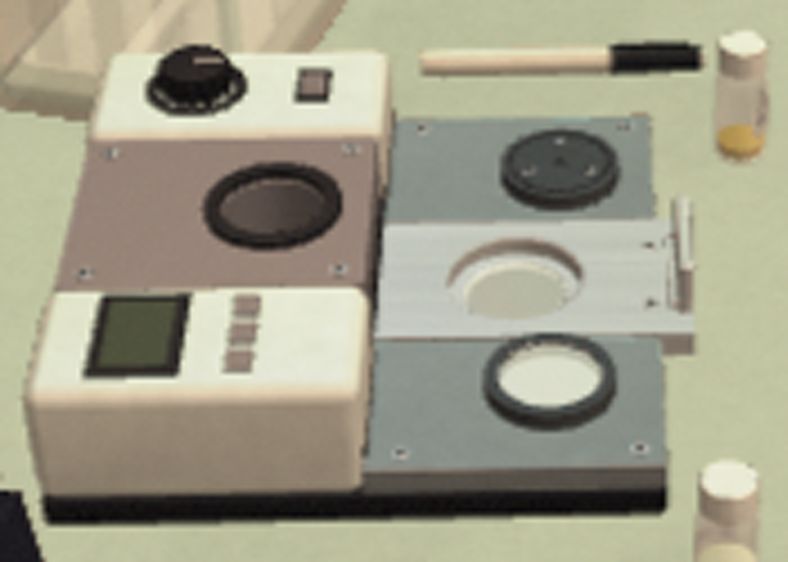

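The crop shows the windowed ring at the near (+y) side, the solid blank at the far side and the empty recess between them. Next I'll work out the table heading and the travel rows.

```bash
cat >> h.py <<'E'
def plan(way,claw=None,o=None):
    """way: list of (x,y,z,yaw,nrows); prints per-row tool-axis slide units"""
    o=o or robot.get_obs(); p=np.array(o["tcp_pos"]); yaw=o["eef_rot"][2]
    for x,y,z,w,n in way:
        q=np.array([x,y,z]); dw=((w-yaw+np.pi)%(2*np.pi)-np.pi)/n; dp=(q-p)/n
        for i in range(n):
            c,s=np.cos(yaw),np.sin(yaw)
            print([round(v,2) for v in ((c*dp[0]+s*dp[1])/.04,(s*dp[0]-c*dp[1])/.04,-dp[2]/.04)],round(dw/.1,2))
            yaw+=dw
        p=q
E
python3 - <<'E'
from h import *
K,T=cam("side")
c=[ray(K,T,(175+u/4.5,180+v/4.5),.03) for u,v in [(652,113),(663,468),(448,285),(583,285)]]
print(np.round(c,4)); d=c[0]-c[1]; print("psi",np.arctan2(d[0],-d[1]))
plan([(.58,.05,.21,1.8,21)])
E
```

```text
[[ 0.5871 -0.134   0.03  ]
 [ 0.5268  0.09    0.03  ]
 [ 0.6355  0.0046  0.03  ]
 [ 0.5838 -0.0085  0.03  ]]
psi 0.262944942774685
[np.float64(0.69), np.float64(-0.64), np.float64(-0.0)] 0.75
[np.float64(0.73), np.float64(-0.59), np.float64(-0.0)] 0.75
[np.float64(0.77), np.float64(-0.54), np.float64(-0.0)] 0.75
[np.float64(0.81), np.float64(-0.48), np.float64(-0.0)] 0.75
[np.float64(0.85), np.float64(-0.41), np.float64(-0.0)] 0.75
[np.float64(0.87), np.float64(-0.35), np.float64(-0.0)] 0.75
[np.float64(0.9), np.float64(-0.28), np.float64(-0.0)] 0.75
[np.float64(0.92), np.float64(-0.22), np.float64(-0.0)] 0.75
[np.float64(0.93), np.float64(-0.15), np.float64(-0.0)] 0.75
[np.float64(0.94), np.float64(-0.08), np.float64(-0.0)] 0.75
[np.float64(0.94), np.float64(-0.01), np.float64(-0.0)] 0.75
[np.float64(0.94), np.float64(0.06), np.float64(-0.0)] 0.75
[np.float64(0.93), np.float64(0.13), np.float64(-0.0)] 0.75
[np.float64(0.92), np.float64(0.2), np.float64(-0.0)] 0.75
[np.float64(0.9), np.float64(0.27), np.float64(-0.0)] 0.75
[np.float64(0.88), np.float64(0.34), np.float64(-0.0)] 0.75
[np.float64(0.85), np.float64(0.4), np.float64(-0.0)] 0.75
[np.float64(0.82), np.float64(0.47), np.float64(-0.0)] 0.75
[np.float64(0.78), np.float64(0.53), np.float64(-0.0)] 0.75
[np.float64(0.74), np.float64(0.58), np.float64(-0.0)] 0.75
[np.float64(0.69), np.float64(0.64), np.float64(-0.0)] 0.75
```

Emit:
{"fn": "apply_moves", "kwargs": {"steps": [{"claw": 0.55,"slide": [0.69,-0.64,0],"yaw": 0.75},{"claw": 0.55,"slide": [0.73,-0.59,0],"yaw": 0.75},{"claw": 0.55,"slide": [0.77,-0.54,0],"yaw": 0.75},{"claw": 0.55,"slide": [0.81,-0.48,0],"yaw": 0.75},{"claw": 0.55,"slide": [0.85,-0.41,0],"yaw": 0.75},{"claw": 0.55,"slide": [0.87,-0.35,0],"yaw": 0.75},{"claw": 0.55,"slide": [0.9,-0.28,0],"yaw": 0.75},{"claw": 0.55,"slide": [0.92,-0.22,0],"yaw": 0.75},{"claw": 0.55,"slide": [0.93,-0.15,0],"yaw": 0.75},{"claw": 0.55,"slide": [0.94,-0.08,0],"yaw": 0.75}]}}

```text
time_s: 0.93
tcp_pos: [0.4703, -0.5025, 0.2106]
eef_rot: [-3.141, 0.001, -0.523]
force: [-0.0, -0.4, 0.3]
finger_gap: 0.45
grasp_force: 0.0
```

Emit:
{"fn": "apply_moves", "kwargs": {"steps": [{"claw": 0.55,"slide": [0.94,-0.01,0],"yaw": 0.75},{"claw": 0.55,"slide": [0.94,0.06,0],"yaw": 0.75},{"claw": 0.55,"slide": [0.93,0.13,0],"yaw": 0.75},{"claw": 0.55,"slide": [0.92,0.2,0],"yaw": 0.75},{"claw": 0.55,"slide": [0.9,0.27,0],"yaw": 0.75},{"claw": 0.55,"slide": [0.88,0.34,0],"yaw": 0.75},{"claw": 0.55,"slide": [0.85,0.4,0],"yaw": 0.75},{"claw": 0.55,"slide": [0.82,0.47,0],"yaw": 0.75},{"claw": 0.55,"slide": [0.78,0.53,0],"yaw": 0.75},{"claw": 0.55,"slide": [0.74,0.58,0],"yaw": 0.75}]}}

```text
time_s: 1.77
tcp_pos: [0.5279, -0.8166, 0.179]
eef_rot: [-3.085, -0.021, -1.08]
force: [0.3, -0.2, 0.2]
finger_gap: 0.445
grasp_force: 0.0
```

Emit:
{"fn": "apply_moves", "kwargs": {"steps": [{"claw": 0.55,"slide": [0.69,0.64,0],"yaw": 0.75},{"claw": 0.55,"slide": [0,0,0],"yaw": 0},{"claw": 0.55,"slide": [0,0,0],"yaw": 0}]}}

```text
time_s: 2.02
tcp_pos: [0.497, -0.8482, 0.1819]
eef_rot: [-3.074, -0.047, -1.127]
force: [0.2, 0.3, 0.2]
finger_gap: 0.452
grasp_force: 0.0
```

```bash
python3 - <<'E'
from h import *
o=robot.get_obs(); print(o["time_s"],o["tcp_pos"],o["eef_rot"],o["finger_gap"])
K,T=cam("wrist"); im=robot.read_camera("wrist"); cv2.imwrite("pics/w1.png",im[:,:,::-1])
np.savez("w1.npz",K=K,T=T); print(K.round(1).tolist())
E
```

```text
2.0167 [ 0.49697911 -0.84817506  0.18189674] [-3.07392137 -0.04725583 -1.12695701] 0.4524514747953449
[[358.8, 0.0, 316.9], [0.0, 358.8, 238.3], [0.0, 0.0, 1.0]]
```

View pics/w1.png

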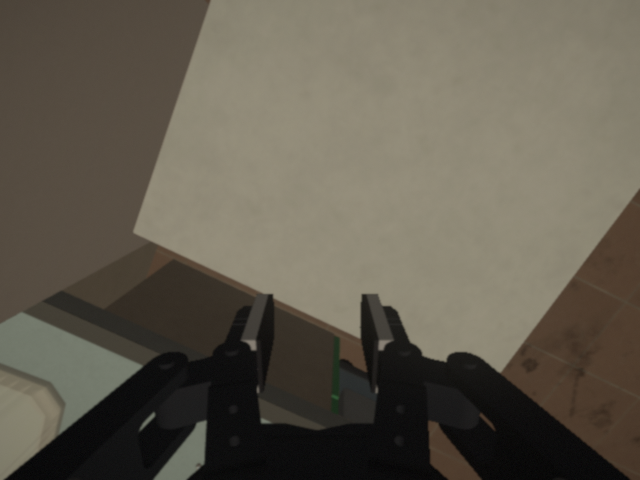

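The yaw turn is about the tool's downward z, so my sign was wrong. The wrist picture shows only the neighbouring table and floor, and nothing was touched. I'll correct the sign and re-plan at a safe radius.

```bash
sed -i 's#round(dw/.1,2)#round(-dw/.1,2)#' h.py; sed -i 's/print(\[round(v,2)/print([float(round(v,2))/' h.py; python3 - <<'E'
from h import *
K,T=cam("side")
for p in [(345,150),(335,165),(412,150),(290,160)]: print(p,ray(K,T,p,0).round(3), ray(K,T,p,.1).round(3))
plan([(.36,-.55,.21,-.5,9)])
E
```

```text
(345, 150) [ 0.597 -0.417  0.   ] [ 0.561 -0.237  0.1  ]
(335, 165) [ 0.604 -0.343  0.   ] [ 0.567 -0.174  0.1  ]
(412, 150) [ 0.445 -0.456  0.   ] [ 0.431 -0.27   0.1  ]
(290, 160) [ 0.709 -0.34   0.   ] [ 0.656 -0.171  0.1  ]
[-0.91, -0.01, -0.07] -0.69
[-0.91, -0.07, -0.07] -0.69
[-0.9, -0.13, -0.07] -0.69
[-0.89, -0.19, -0.07] -0.69
[-0.87, -0.26, -0.07] -0.69
[-0.85, -0.32, -0.07] -0.69
[-0.83, -0.37, -0.07] -0.69
[-0.8, -0.43, -0.07] -0.69
[-0.77, -0.49, -0.07] -0.69
```

Emit:
{"fn": "apply_moves", "kwargs": {"steps": [{"claw": 0.55,"slide": [-0.91,-0.01,-0.07],"yaw": -0.69},{"claw": 0.55,"slide": [-0.91,-0.07,-0.07],"yaw": -0.69},{"claw": 0.55,"slide": [-0.9,-0.13,-0.07],"yaw": -0.69}]}}

```text
time_s: 2.32
tcp_pos: [0.4681, -0.7665, 0.1866]
eef_rot: [-3.083, -0.063, -0.948]
force: [0.6, -1.5, 0.8]
finger_gap: 0.449
grasp_force: 0.0
```

```bash
python3 - <<'E'
from h import *
o=robot.get_obs(); print(o["tcp_pos"],o["eef_rot"],o["joints"])
plan([(.36,-.5,.21,-.3,9)])
E
```

```text
[ 0.46814337 -0.76653259  0.18658724] [-3.08312739 -0.06250356 -0.94808242] [-1.11811479  0.77361514  0.69757638  1.44304497  0.06819372  2.97149634]
[-0.78, -0.19, -0.07] -0.72
[-0.76, -0.24, -0.07] -0.72
[-0.74, -0.3, -0.07] -0.72
[-0.72, -0.35, -0.07] -0.72
[-0.69, -0.4, -0.07] -0.72
[-0.66, -0.45, -0.07] -0.72
[-0.63, -0.5, -0.07] -0.72
[-0.59, -0.54, -0.07] -0.72
[-0.55, -0.58, -0.07] -0.72
```

Emit:
{"fn": "apply_moves", "kwargs": {"steps": [{"claw": 0.55,"slide": [-0.78,-0.19,-0.07],"yaw": -0.72},{"claw": 0.55,"slide": [-0.76,-0.24,-0.07],"yaw": -0.72},{"claw": 0.55,"slide": [-0.74,-0.3,-0.07],"yaw": -0.72},{"claw": 0.55,"slide": [-0.72,-0.35,-0.07],"yaw": -0.72},{"claw": 0.55,"slide": [-0.69,-0.4,-0.07],"yaw": -0.72},{"claw": 0.55,"slide": [-0.66,-0.45,-0.07],"yaw": -0.72},{"claw": 0.55,"slide": [-0.63,-0.5,-0.07],"yaw": -0.72},{"claw": 0.55,"slide": [-0.59,-0.54,-0.07],"yaw": -0.72},{"claw": 0.55,"slide": [-0.55,-0.58,-0.07],"yaw": -0.72},{"claw": 0.55,"slide": [0,0,0],"yaw": 0}]}}

```text
time_s: 3.15
tcp_pos: [0.3563, -0.4917, 0.2004]
eef_rot: [-3.127, -0.08, -0.298]
force: [-1.0, 0.4, -1.4]
finger_gap: 0.451
grasp_force: 0.0
```

```bash
python3 - <<'E'
from h import *
o=robot.get_obs(); print(o["tcp_pos"],o["eef_rot"],o["joints"],R.from_euler("xyz",o["eef_rot"]).as_matrix()[:,2])
plan([(.45,-.2,.21,.5,8),(.58,.06,.21,1.8,14)])
E
```

```text
[ 0.35626476 -0.49169486  0.20035427] [-3.12740866 -0.08027365 -0.29795039] [-1.08472922  0.21314929 -0.13272793  1.17822395  0.06683878  2.3558056 ] [ 0.08081045 -0.00997899 -0.99667953]
[0.01, -0.96, -0.03] -1.0
[0.11, -0.95, -0.03] -1.0
[0.2, -0.94, -0.03] -1.0
[0.29, -0.91, -0.03] -1.0
[0.38, -0.88, -0.03] -1.0
[0.47, -0.83, -0.03] -1.0
[0.55, -0.78, -0.03] -1.0
[0.62, -0.73, -0.03] -1.0
[0.43, -0.3, -0.0] -0.93
[0.45, -0.26, -0.0] -0.93
[0.47, -0.21, -0.0] -0.93
[0.49, -0.17, -0.0] -0.93
[0.5, -0.12, -0.0] -0.93
[0.51, -0.07, -0.0] -0.93
[0.52, -0.03, -0.0] -0.93
[0.52, 0.02, -0.0] -0.93
[0.51, 0.07, -0.0] -0.93
[0.51, 0.12, -0.0] -0.93
[0.49, 0.16, -0.0] -0.93
[0.48, 0.21, -0.0] -0.93
[0.45, 0.25, -0.0] -0.93
[0.43, 0.29, -0.0] -0.93
```

The tool axis is left tilted 4.6° (leaning towards +x), which a push can tolerate. I'll make the planner use the full rotation and carry on.

```bash
python3 - <<'E'
s=open("h.py").read(); i=s.index("def plan")
s=s[:i]+'''def plan(way):
    """way: (x,y,z,yaw,nrows); prints per-row tool-axis slide and yaw units"""
    o=robot.get_obs(); p=np.array(o["tcp_pos"]); M=R.from_euler("xyz",o["eef_rot"])
    for x,y,z,w,n in way:
        q=np.array([x,y,z]); dp=(q-p)/n; dw=-((w-M.as_euler("xyz")[2]+np.pi)%(2*np.pi)-np.pi)/n
        for i in range(n):
            print((M.inv().apply(dp)/.04).round(3).tolist(),round(float(dw)/.1,3))
            M=M*R.from_rotvec([0,0,dw])
        p=q
'''
open("h.py","w").write(s)
from h import *
plan([(.45,-.2,.21,.5,8),(.58,.06,.22,1.83,14)])
E
```

```text
[0.015, -0.958, -0.015] -0.997
[0.11, -0.951, -0.015] -0.997
[0.204, -0.936, -0.015] -0.997
[0.296, -0.911, -0.015] -0.997
[0.386, -0.877, -0.015] -0.997
[0.471, -0.834, -0.015] -0.997
[0.552, -0.783, -0.015] -0.997
[0.627, -0.724, -0.015] -0.997
[0.427, -0.295, -0.004] -0.948
[0.453, -0.254, -0.004] -0.948
[0.475, -0.21, -0.004] -0.948
[0.493, -0.164, -0.004] -0.948
[0.506, -0.116, -0.004] -0.948
[0.515, -0.068, -0.004] -0.948
[0.519, -0.019, -0.004] -0.948
[0.518, 0.031, -0.004] -0.948
[0.513, 0.08, -0.004] -0.948
[0.503, 0.128, -0.004] -0.948
[0.489, 0.175, -0.004] -0.948
[0.47, 0.22, -0.004] -0.948
[0.447, 0.264, -0.004] -0.948
[0.42, 0.305, -0.004] -0.948
```

Emit:
{"fn": "apply_moves", "kwargs": {"steps": [{"claw": 0.6,"slide": [0.015,-0.958,-0.015],"yaw": -1},{"claw": 0.6,"slide": [0.11,-0.951,-0.015],"yaw": -1},{"claw": 0.6,"slide": [0.2,-0.936,-0.015],"yaw": -1},{"claw": 0.6,"slide": [0.3,-0.911,-0.015],"yaw": -1},{"claw": 0.6,"slide": [0.386,-0.877,-0.015],"yaw": -1},{"claw": 0.6,"slide": [0.471,-0.834,-0.015],"yaw": -1},{"claw": 0.6,"slide": [0.552,-0.783,-0.015],"yaw": -1},{"claw": 0.6,"slide": [0.627,-0.724,-0.015],"yaw": -1}]}}

```text
time_s: 3.82
tcp_pos: [0.4541, -0.206, 0.2097]
eef_rot: [3.085, -0.067, 0.505]
force: [-0.4, 0.2, -0.5]
finger_gap: 0.399
grasp_force: 0.0
```

Emit:
{"fn": "apply_moves", "kwargs": {"steps": [{"claw": 0.6,"slide": [0.427,-0.295,0],"yaw": -0.95},{"claw": 0.6,"slide": [0.453,-0.254,0],"yaw": -0.95},{"claw": 0.6,"slide": [0.475,-0.21,0],"yaw": -0.95},{"claw": 0.6,"slide": [0.493,-0.164,0],"yaw": -0.95},{"claw": 0.6,"slide": [0.506,-0.116,0],"yaw": -0.95},{"claw": 0.6,"slide": [0.515,-0.068,0],"yaw": -0.95},{"claw": 0.6,"slide": [0.519,-0.019,0],"yaw": -0.95}]}}

```text
time_s: 4.4
tcp_pos: [0.5194, -0.0766, 0.2128]
eef_rot: [3.057, -0.018, 1.17]
force: [-0.7, 0.5, 0.2]
finger_gap: 0.401
grasp_force: 0.0
```

Emit:
{"fn": "apply_moves", "kwargs": {"steps": [{"claw": 0.6,"slide": [0.518,0.031,0],"yaw": -0.95},{"claw": 0.6,"slide": [0.513,0.08,0],"yaw": -0.95},{"claw": 0.6,"slide": [0.503,0.128,0],"yaw": -0.95},{"claw": 0.6,"slide": [0.489,0.175,0],"yaw": -0.95},{"claw": 0.6,"slide": [0.47,0.22,0],"yaw": -0.95},{"claw": 0.6,"slide": [0.447,0.264,0],"yaw": -0.95},{"claw": 0.6,"slide": [0.42,0.305,0],"yaw": -0.95},{"claw": 0.6,"slide": [0,0,0],"yaw": 0},{"claw": 0.6,"slide": [0,0,0],"yaw": 0}]}}

```text
time_s: 5.15
tcp_pos: [0.5842, 0.0528, 0.2158]
eef_rot: [3.064, 0.037, 1.828]
force: [-0.3, -0.5, -0.0]
finger_gap: 0.395
grasp_force: 0.0
```

```bash
python3 - <<'E'
from h import *
o=robot.get_obs(); print(o["time_s"],o["tcp_pos"],o["eef_rot"],o["finger_gap"],R.from_euler("xyz",o["eef_rot"]).as_matrix())
K,T=cam("wrist"); im=robot.read_camera("wrist"); cv2.imwrite("pics/w2.png",im[:,:,::-1])
np.savez("w2.npz",K=K,T=T)
E
```

```text
5.15 [0.58419131 0.05278714 0.21575544] [3.06413908 0.03735594 1.82765305] 0.3953483410252283 [[-0.25386442  0.96355948  0.08429701]
 [ 0.96651851  0.25607501 -0.01635695]
 [-0.03734725  0.07732217 -0.99630641]]
```

View pics/w2.png

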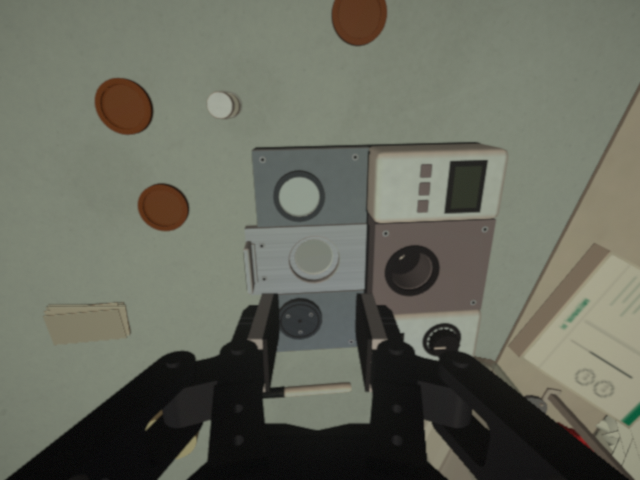

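The wrist view shows the filter ring at (299,196), the recess at (315,258), the tab at (250,266), the blank at (299,318) and vial_a at (222,105). I'll refine these with contours.

```bash
python3 - <<'E'
from h import *
d=np.load("w2.npz"); K,T=d["K"],d["T"]; im=cv2.imread("pics/w2.png"); g=cv2.cvtColor(im,6)
m=((g<85)*255).astype(np.uint8)[165:227,265:335]
cs,_=cv2.findContours(m,0,1); c=max(cs,key=cv2.contourArea)+[265,165]
e=cv2.fitEllipse(c); print("ring",e); f=ray(K,T,e[0],.038-.002); print(f)
cs=cv2.HoughCircles(cv2.resize(g[225:292,270:365],None,fx=4,fy=4,interpolation=2),cv2.HOUGH_GRADIENT,1.5,40,param1=60,param2=25,minRadius=85,maxRadius=125)
if cs is not None:
    for u,v,r in cs[0][:4]: print("hough",u/4+270,v/4+225,r/4)
r=ray(K,T,(315,258),.03); print("rec",r)
corn=[ray(K,T,p,.03) for p in [(253,149),(368,147.5),(366,226),(366,292),(247,228),(253,292),(268,352)]]; print(np.round(corn,4))
for p in [(245,242),(252,290),(250,242),(258,290)]: print("tab",ray(K,T,p,.052))
print("vial",ray(K,T,(221,105),.058))
a=cv2.resize(im[140:360,235:385],None,fx=4,fy=4,interpolation=2)[:600]
cv2.imwrite("pics/w2c.png",a)
E
```

```text
ring ((298.5611572265625, 195.46189880371094), (51.66719055175781, 51.85765838623047), 162.35018920898438)
[0.58046153 0.05668067 0.036     ]
hough 313.3125 254.8125 24.625
rec [ 0.61389769 -0.00594935  0.03      ]
[[ 0.5293  0.0881  0.03  ]
 [ 0.6339  0.1163  0.03  ]
 [ 0.6561  0.0406  0.03  ]
 [ 0.6795 -0.033   0.03  ]
 [ 0.5387  0.0105  0.03  ]
 [ 0.5588 -0.0595  0.03  ]
 [ 0.591  -0.1329  0.03  ]]
tab [0.54036641 0.00417456 0.052     ]
tab [ 0.55690744 -0.04509812  0.052     ]
tab [0.54495319 0.00524677 0.052     ]
tab [ 0.56273576 -0.0438127   0.052     ]
vial [0.49911322 0.11994316 0.058     ]
```

View pics/w2c.png

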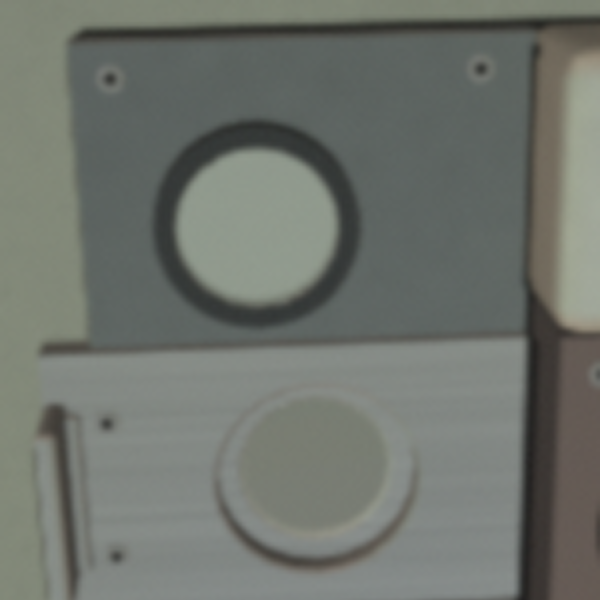

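```bash
python3 - <<'E'
from h import *
d=np.load("w2.npz"); K,T=d["K"],d["T"]
a,b=[ray(K,T,p,.03) for p in [(314.1,225.9),(314.1,292)]]; print(a,b,np.linalg.norm(a-b))
n=np.array([-.26,.9655]); mid=(a+b)/2
print("rec mid",mid, "raw",ray(K,T,(314.1,258),.03), "rim", n@(ray(K,T,(314.1,282),.03)-mid)[:2],n@(ray(K,T,(314.1,258),.03)-mid)[:2])
plan([(.561,.0939,.10,2.055,4),(.561,.0939,.044,2.055,2)])
E
```

```text
[0.603911   0.02830909 0.03      ] [ 0.62327484 -0.04536084  0.03      ] 0.07617228237894215
rec mid [ 0.61359292 -0.00852587  0.03      ] raw [ 0.61297156 -0.0061619   0.03      ] rim -0.025847156003630984 0.002443974247378385
[0.317, -0.125, 0.703] -0.572
[0.323, -0.107, 0.703] -0.572
[0.329, -0.089, 0.703] -0.572
[0.334, -0.07, 0.703] -0.572
[0.038, -0.046, 0.697] -0.002
[0.038, -0.046, 0.697] -0.002
```

Emit:
{"fn": "apply_moves", "kwargs": {"steps": [{"claw": 0.6,"slide": [0.317,-0.125,0.703],"yaw": -0.535},{"claw": 0.6,"slide": [0.323,-0.107,0.703],"yaw": -0.535},{"claw": 0.6,"slide": [0.329,-0.089,0.703],"yaw": -0.535},{"claw": 0.6,"slide": [0.334,-0.07,0.703],"yaw": -0.535},{"claw": 0.6,"slide": [0.038,-0.046,0.697],"yaw": 0},{"claw": 0.6,"slide": [0.038,-0.046,0.697],"yaw": 0},{"claw": 0.6,"slide": [0,0,0],"yaw": 0},{"claw": 0.6,"slide": [0,0,0],"yaw": 0}]}}

```text
time_s: 5.87
tcp_pos: [0.5591, 0.0925, 0.0425]
eef_rot: [3.079, 0.051, 2.038]
force: [0.5, 0.4, 0.8]
finger_gap: 0.4
grasp_force: 0.0
```

```bash
python3 - <<'E'
from h import *
o=robot.get_obs(); print(o["time_s"],o["tcp_pos"],o["eef_rot"],o["finger_gap"],o["force"])
K,T=cam("wrist"); im=robot.read_camera("wrist"); cv2.imwrite("pics/w3.png",im[:,:,::-1]); np.savez("w3.npz",K=K,T=T)
plan([(.5614,.0941,.036,2.042,2)])
E
```

```text
5.8667 [0.55909415 0.09247284 0.04251772] [3.07861864 0.05102251 2.03776947] 0.40002869765069676 [0.52404514 0.36179981 0.84976078]
[0.022, 0.002, 0.104] -0.022
[0.022, 0.002, 0.104] -0.022
```

View pics/w3.png

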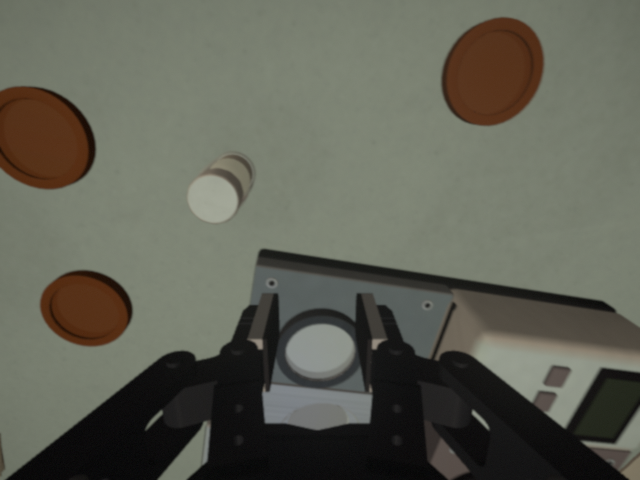

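The ring, at about (318,348), lies centred between the fingertips at columns 270 and 362. Now I descend gently to find the table height.

Emit:
{"fn": "apply_moves", "kwargs": {"steps": [{"claw": 0.6,"slide": [0.022,0,0.104],"yaw": 0},{"claw": 0.6,"slide": [0.022,0,0.104],"yaw": 0},{"claw": 0.6,"slide": [0,0,0],"yaw": 0},{"claw": 0.6,"slide": [0,0,0],"yaw": 0}]}}

```text
time_s: 6.25
tcp_pos: [0.5617, 0.0944, 0.0361]
eef_rot: [3.074, 0.053, 2.039]
force: [0.5, -1.1, 0.3]
finger_gap: 0.402
grasp_force: 0.0
```

Emit:
{"fn": "apply_moves", "kwargs": {"steps": [{"claw": 0.6,"slide": [0,0,0.03],"yaw": 0},{"claw": 0.6,"slide": [0,0,0.03],"yaw": 0},{"claw": 0.6,"slide": [0,0,0],"yaw": 0}]}}

```text
time_s: 6.5
tcp_pos: [0.5613, 0.0944, 0.0329]
eef_rot: [3.075, 0.053, 2.039]
force: [-1.1, 0.2, -0.6]
finger_gap: 0.398
grasp_force: 0.0
```

Emit:
{"fn": "apply_moves", "kwargs": {"steps": [{"claw": 0.6,"slide": [0,0,0.03],"yaw": 0},{"claw": 0.6,"slide": [0,0,0],"yaw": 0}]}}

```text
time_s: 6.67
tcp_pos: [0.5613, 0.0943, 0.0315]
eef_rot: [3.075, 0.052, 2.039]
force: [0.9, -0.5, 0.3]
finger_gap: 0.402
grasp_force: 0.0
```

Emit:
{"fn": "apply_moves", "kwargs": {"steps": [{"claw": 0.6,"slide": [0,0,0.025],"yaw": 0},{"claw": 0.6,"slide": [0,0,0],"yaw": 0}]}}

```text
time_s: 6.83
tcp_pos: [0.5614, 0.0943, 0.0305]
eef_rot: [3.075, 0.052, 2.039]
force: [-0.5, -0.3, 0.3]
finger_gap: 0.399
grasp_force: 0.0
```

Emit:
{"fn": "apply_moves", "kwargs": {"steps": [{"claw": 0.6,"slide": [0,0,0.025],"yaw": 0},{"claw": 0.6,"slide": [0,0,0],"yaw": 0}]}}

```text
time_s: 7.0
tcp_pos: [0.5615, 0.0943, 0.0295]
eef_rot: [3.075, 0.053, 2.039]
force: [-0.4, -0.5, -0.3]
finger_gap: 0.398
grasp_force: 0.0
```

Emit:
{"fn": "apply_moves", "kwargs": {"steps": [{"claw": 0.6,"slide": [0,0,0.02],"yaw": 0},{"claw": 0.6,"slide": [0,0,0],"yaw": 0}]}}

```text
time_s: 7.17
tcp_pos: [0.5615, 0.0943, 0.0287]
eef_rot: [3.075, 0.053, 2.039]
force: [-1.4, 0.2, 0.3]
finger_gap: 0.401
grasp_force: 0.0
```

Emit:
{"fn": "apply_moves", "kwargs": {"steps": [{"claw": 0.6,"slide": [0,0,0.02],"yaw": 0},{"claw": 0.6,"slide": [0,0,0],"yaw": 0}]}}

```text
time_s: 7.33
tcp_pos: [0.5616, 0.0943, 0.028]
eef_rot: [3.075, 0.053, 2.039]
force: [0.6, 0.2, 0.1]
finger_gap: 0.403
grasp_force: 0.0
```

Emit:
{"fn": "apply_moves", "kwargs": {"steps": [{"claw": 0.6,"slide": [0,0,0.02],"yaw": 0},{"claw": 0.6,"slide": [0,0,0],"yaw": 0}]}}

```text
time_s: 7.5
tcp_pos: [0.5617, 0.0942, 0.0272]
eef_rot: [3.075, 0.053, 2.039]
force: [-0.1, 0.7, 0.4]
finger_gap: 0.396
grasp_force: 0.0
```

```bash
python3 - <<'E'
from h import *
im=robot.read_camera("side")[200:300,240:365,::-1]; cv2.imwrite("pics/s2.png",cv2.resize(im,None,fx=6,fy=6,interpolation=2)); print(robot.get_obs()["force"])
E
```

```text
[-0.2490114  -0.9706133   0.41551729]
```

View pics/s2.png

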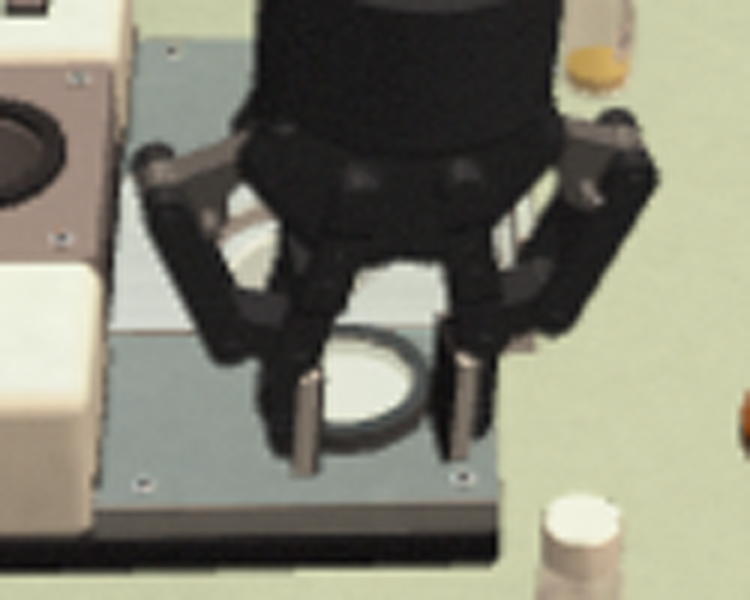

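The side view shows the two fingertips straddling the near side of the ring, just above the table. I'll feel a little lower.

Emit:
{"fn": "apply_moves", "kwargs": {"steps": [{"claw": 0.6,"slide": [0,0,0.02],"yaw": 0},{"claw": 0.6,"slide": [0,0,0],"yaw": 0}]}}

```text
time_s: 7.72
tcp_pos: [0.5618, 0.0942, 0.0264]
eef_rot: [3.075, 0.053, 2.039]
force: [0.3, -0.6, 0.7]
finger_gap: 0.4
grasp_force: 0.0
```

Emit:
{"fn": "apply_moves", "kwargs": {"steps": [{"claw": 0.6,"slide": [0,0,0.02],"yaw": 0},{"claw": 0.6,"slide": [0,0,0],"yaw": 0}]}}

```text
time_s: 7.88
tcp_pos: [0.5619, 0.0943, 0.0256]
eef_rot: [3.075, 0.053, 2.039]
force: [0.7, 0.2, -0.6]
finger_gap: 0.402
grasp_force: 0.0
```

Emit:
{"fn": "apply_moves", "kwargs": {"steps": [{"claw": 0.6,"slide": [0,0,0.02],"yaw": 0},{"claw": 0.6,"slide": [0,0,0],"yaw": 0}]}}

```text
time_s: 8.05
tcp_pos: [0.5619, 0.0942, 0.0248]
eef_rot: [3.075, 0.053, 2.039]
force: [-0.3, 0.1, 0.8]
finger_gap: 0.399
grasp_force: 0.0
```

Emit:
{"fn": "apply_moves", "kwargs": {"steps": [{"claw": 0.6,"slide": [0,0,0.02],"yaw": 0},{"claw": 0.6,"slide": [0,0,0],"yaw": 0}]}}

```text
time_s: 8.22
tcp_pos: [0.562, 0.0942, 0.024]
eef_rot: [3.075, 0.052, 2.039]
force: [-0.0, 0.1, 0.0]
finger_gap: 0.398
grasp_force: 0.0
```

Emit:
{"fn": "apply_moves", "kwargs": {"steps": [{"claw": 0.6,"slide": [0,0,0.02],"yaw": 0},{"claw": 0.6,"slide": [0,0,0],"yaw": 0}]}}

```text
time_s: 8.38
tcp_pos: [0.562, 0.0942, 0.0232]
eef_rot: [3.075, 0.053, 2.039]
force: [-0.3, -0.3, 0.4]
finger_gap: 0.399
grasp_force: 0.0
```

Emit:
{"fn": "apply_moves", "kwargs": {"steps": [{"claw": 0.6,"slide": [0,0,0.02],"yaw": 0},{"claw": 0.6,"slide": [0,0,0],"yaw": 0}]}}

```text
time_s: 8.55
tcp_pos: [0.5621, 0.0942, 0.0224]
eef_rot: [3.075, 0.053, 2.039]
force: [-0.4, 0.4, 0.1]
finger_gap: 0.399
grasp_force: 0.0
```

```bash
python3 - <<'E'
from h import *
K,T=cam("side")
for p in [(303,475),(458,460)]:
    for z in (.028,.032,.036,.04): print(p,z,ray(K,T,(240+p[0]/6,200+p[1]/6),z)[:2].round(4))
M=R.from_euler("xyz",robot.get_obs()["eef_rot"]).as_matrix()
for y in (.017,-.017):
    for x in (-.011,0,.011): print(x,y,(np.array([.5617,.0942,.0272])+M@[x,y,-.005]).round(4))
E
```

```text
(303, 475) 0.028 [0.5813 0.089 ]
(303, 475) 0.032 [0.5799 0.0934]
(303, 475) 0.036 [0.5785 0.0978]
(303, 475) 0.04 [0.5771 0.1023]
(458, 460) 0.028 [0.5414 0.0723]
(458, 460) 0.032 [0.5403 0.0768]
(458, 460) 0.036 [0.5391 0.0814]
(458, 460) 0.04 [0.5379 0.0859]
-0.011 0.017 [0.5814 0.0922 0.0339]
0 0.017 [0.5764 0.102  0.0333]
0.011 0.017 [0.5714 0.1118 0.0327]
-0.011 -0.017 [0.5511 0.0768 0.0316]
0 -0.017 [0.5462 0.0866 0.0311]
0.011 -0.017 [0.5412 0.0964 0.0305]
```

The side rays put the tips about 10 mm behind the TCP height, so they are still 2–3 mm above the table. I'll continue down.

Emit:
{"fn": "apply_moves", "kwargs": {"steps": [{"claw": 0.6,"slide": [0,0,0.02],"yaw": 0},{"claw": 0.6,"slide": [0,0,0],"yaw": 0}]}}

```text
time_s: 8.72
tcp_pos: [0.5622, 0.0942, 0.0216]
eef_rot: [3.075, 0.053, 2.039]
force: [0.6, 0.4, 0.4]
finger_gap: 0.402
grasp_force: 0.0
```

Emit:
{"fn": "apply_moves", "kwargs": {"steps": [{"claw": 0.6,"slide": [0,0,0.02],"yaw": 0},{"claw": 0.6,"slide": [0,0,0],"yaw": 0}]}}

```text
time_s: 8.88
tcp_pos: [0.5622, 0.0942, 0.0208]
eef_rot: [3.075, 0.052, 2.039]
force: [0.1, -0.0, 0.3]
finger_gap: 0.404
grasp_force: 0.0
```

```bash
python3 - <<'E'
from h import *
im=robot.read_camera("side")[225:300,265:365,::-1]; cv2.imwrite("pics/s3.png",cv2.resize(im,None,fx=8,fy=8,interpolation=2)); print(robot.get_obs()["tcp_pos"])
E
```

```text
[0.56223164 0.09414019 0.02083464]
```

View pics/s3.png

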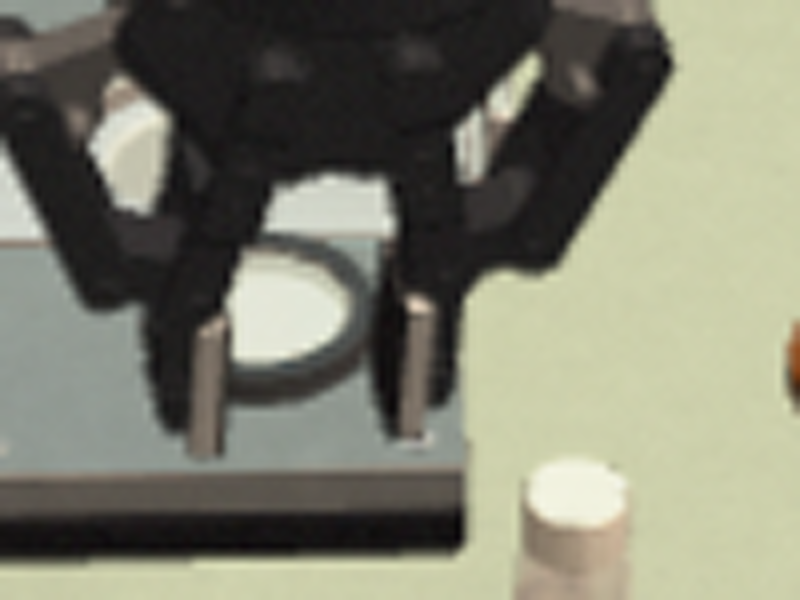

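The tips, at about (205,455) and (412,437) in the crop, sit almost on the table astride the ring. I go one step lower, then push along the line to the recess.

Emit:
{"fn": "apply_moves", "kwargs": {"steps": [{"claw": 0.6,"slide": [0,0,0.02],"yaw": 0},{"claw": 0.6,"slide": [0,0,0],"yaw": 0}]}}

```text
time_s: 9.1
tcp_pos: [0.5623, 0.0941, 0.02]
eef_rot: [3.075, 0.053, 2.039]
force: [0.2, 0.3, -0.7]
finger_gap: 0.401
grasp_force: 0.0
```

```bash
python3 - <<'E'
from h import *
o=robot.get_obs();p=o["tcp_pos"]; z=p[2]; print(p,o["force"])
d=np.array([.454,-.891]); t=np.array([.6134,-.0078])
a=t-d*.060; b=t-d*.0295
print(a,b); plan([(*a,z,2.042,10),(*b,z,2.042,10)])
E
```

```text
[0.56227026 0.09413946 0.01998752] [ 0.22455291  0.34812492 -0.74573627]
[0.58616 0.04566] [0.600007  0.0184845]
[-0.135, -0.002, 0.007] -0.003
[-0.135, -0.002, 0.007] -0.003
[-0.135, -0.002, 0.007] -0.003
[-0.135, -0.002, 0.007] -0.003
[-0.135, -0.002, 0.007] -0.003
[-0.135, -0.002, 0.007] -0.003
[-0.135, -0.002, 0.007] -0.003
[-0.135, -0.002, 0.007] -0.003
[-0.135, -0.002, 0.007] -0.003
[-0.135, -0.002, 0.007] -0.003
[-0.076, -0.0, 0.004] -0.0
[-0.076, -0.0, 0.004] -0.0
[-0.076, -0.0, 0.004] -0.0
[-0.076, -0.0, 0.004] -0.0
[-0.076, -0.0, 0.004] -0.0
[-0.076, -0.0, 0.004] -0.0
[-0.076, -0.0, 0.004] -0.0
[-0.076, -0.0, 0.004] -0.0
[-0.076, -0.0, 0.004] -0.0
[-0.076, -0.0, 0.004] -0.0
```

Emit:
{"fn": "apply_moves", "kwargs": {"steps": [{"claw": 0.6,"slide": [-0.1,0,0.005],"yaw": 0},{"claw": 0.6,"slide": [-0.1,0,0.005],"yaw": 0},{"claw": 0.6,"slide": [-0.1,0,0.005],"yaw": 0},{"claw": 0.6,"slide": [-0.1,0,0.005],"yaw": 0},{"claw": 0.6,"slide": [-0.1,0,0.005],"yaw": 0},{"claw": 0.6,"slide": [-0.1,0,0.005],"yaw": 0},{"claw": 0.6,"slide": [-0.1,0,0.005],"yaw": 0},{"claw": 0.6,"slide": [0,0,0],"yaw": 0}]}}

```text
time_s: 9.77
tcp_pos: [0.5758, 0.0684, 0.0203]
eef_rot: [3.074, 0.053, 2.038]
force: [-0.1, -0.2, -0.1]
finger_gap: 0.399
grasp_force: 0.0
```

```bash
cat >> h.py <<'E'
def ring(z=.036,name="side",hint=(.5805,.0567)):
    """glass window of the filter: bright blob inside the dark ring, found near hint"""
    K,T=cam(name); im=robot.read_camera(name)[:,:,::-1].copy(); cv2.imwrite("pics/last.png",im)
    q=np.linalg.inv(T)@[*hint,z,1]; u=K@(q[:3]/q[2])
    g=cv2.cvtColor(im,6); x,y=int(u[0])-28,int(u[1])-25
    cs,_=cv2.findContours(((g[y:y+50,x:x+56]>150)*255).astype(np.uint8),0,1)
    for c in cs:
        if cv2.contourArea(c)>60 and len(c)>=5:
            e=cv2.fitEllipse(c+[x,y]); print(np.round(e[0],1),np.round(e[1],1),ray(K,T,e[0],z)[:2].round(4))
E
python3 - <<'E'
from h import *
print(robot.get_obs()["tcp_pos"]); ring()
E
```

```text
[0.57578265 0.06840755 0.02033773]
[297.8 263.1] [12.9 18.4] [0.5782 0.0551]
[275.1 269. ] [16.3 26.6] [0.6107 0.0793]
[300.  246.4] [15.9 19.9] [0.5871 0.0094]
```

The ring seems barely moved, so I'm taking one combined look (wrist and side crops) to see the contact.

```bash
python3 - <<'E'
from h import *
w=robot.read_camera("wrist")[240:440,200:440,::-1]; s=cv2.imread("pics/last.png")[215:295,255:355]
w=cv2.resize(w,(400,333),interpolation=2); s=cv2.resize(s,(400,320),interpolation=2)
c=np.zeros((333,800,3),np.uint8); c[:,:400]=w; c[:320,400:]=s; cv2.imwrite("pics/m1.png",c)
E
```

```text
(no output)
```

View pics/m1.png

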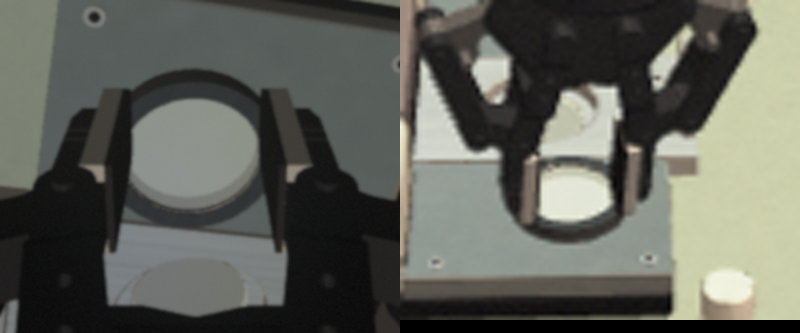

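The fingertips have ridden above the ring and nothing was touched. I'll back off and feel down to the table properly.

Emit:
{"fn": "apply_moves", "kwargs": {"steps": [{"claw": 0.6,"slide": [0.3,0,-0.015],"yaw": 0},{"claw": 0.6,"slide": [0.3,0,-0.015],"yaw": 0},{"claw": 0.6,"slide": [0.15,0,0.05],"yaw": 0},{"claw": 0.6,"slide": [0,0,0.05],"yaw": 0},{"claw": 0.6,"slide": [0,0,0.03],"yaw": 0},{"claw": 0.6,"slide": [0,0,0],"yaw": 0}]}}

```text
time_s: 10.37
tcp_pos: [0.5615, 0.0962, 0.0142]
eef_rot: [3.075, 0.053, 2.039]
force: [-0.2, 0.7, -0.7]
finger_gap: 0.401
grasp_force: 0.0
```

Emit:
{"fn": "apply_moves", "kwargs": {"steps": [{"claw": 0.6,"slide": [0,0,0.025],"yaw": 0},{"claw": 0.6,"slide": [0,0,0],"yaw": 0}]}}

```text
time_s: 10.53
tcp_pos: [0.5622, 0.0956, 0.0135]
eef_rot: [3.075, 0.053, 2.038]
force: [0.1, -0.4, -0.3]
finger_gap: 0.401
grasp_force: 0.0
```

Emit:
{"fn": "apply_moves", "kwargs": {"steps": [{"claw": 0.6,"slide": [0,0,0.025],"yaw": 0},{"claw": 0.6,"slide": [0,0,0],"yaw": 0}]}}

```text
time_s: 10.7
tcp_pos: [0.5622, 0.0956, 0.0125]
eef_rot: [3.075, 0.053, 2.038]
force: [-0.6, 0.1, -0.5]
finger_gap: 0.403
grasp_force: 0.0
```

Emit:
{"fn": "apply_moves", "kwargs": {"steps": [{"claw": 0.6,"slide": [0,0,0.025],"yaw": 0},{"claw": 0.6,"slide": [0,0,0],"yaw": 0}]}}

```text
time_s: 10.87
tcp_pos: [0.5622, 0.0956, 0.0115]
eef_rot: [3.075, 0.053, 2.038]
force: [0.5, -0.1, 0.3]
finger_gap: 0.399
grasp_force: 0.0
```

The wrist pixels put the pad tips about 24 mm behind the TCP at this opening, consistent with no contact yet. Continuing down.

Emit:
{"fn": "apply_moves", "kwargs": {"steps": [{"claw": 0.6,"slide": [0,0,0.025],"yaw": 0},{"claw": 0.6,"slide": [0,0,0],"yaw": 0}]}}

```text
time_s: 11.03
tcp_pos: [0.5624, 0.0957, 0.0107]
eef_rot: [3.075, 0.053, 2.039]
force: [-0.0, -1.0, -0.5]
finger_gap: 0.398
grasp_force: 0.2
```

Emit:
{"fn": "apply_moves", "kwargs": {"steps": [{"claw": 0.6,"slide": [0,0,0.025],"yaw": 0},{"claw": 0.6,"slide": [0,0,0],"yaw": 0}]}}

```text
time_s: 11.2
tcp_pos: [0.5625, 0.0957, 0.0104]
eef_rot: [3.075, 0.053, 2.039]
force: [-2.3, -0.0, 4.6]
finger_gap: 0.398
grasp_force: 2.4
```

Emit:
{"fn": "apply_moves", "kwargs": {"steps": [{"claw": 0.6,"slide": [0,0,0.025],"yaw": 0},{"claw": 0.6,"slide": [0,0,0],"yaw": 0}]}}

```text
time_s: 11.37
tcp_pos: [0.5625, 0.0957, 0.0102]
eef_rot: [3.075, 0.053, 2.039]
force: [-4.2, -0.4, 11.1]
finger_gap: 0.399
grasp_force: 5.6
```

Contact at TCP z ≈ 0.0107. I raise slightly and push.

Emit:
{"fn": "apply_moves", "kwargs": {"steps": [{"claw": 0.6,"slide": [0,0,-0.06],"yaw": 0},{"claw": 0.6,"slide": [0,0,0],"yaw": 0}]}}

```text
time_s: 11.53
tcp_pos: [0.5628, 0.0959, 0.0117]
eef_rot: [3.074, 0.053, 2.039]
force: [0.3, 0.9, -0.5]
finger_gap: 0.399
grasp_force: 0.0
```

Emit:
{"fn": "apply_moves", "kwargs": {"steps": [{"claw": 0.6,"slide": [-0.1,0,0.004],"yaw": 0},{"claw": 0.6,"slide": [-0.1,0,0.004],"yaw": 0},{"claw": 0.6,"slide": [-0.1,0,0.004],"yaw": 0},{"claw": 0.6,"slide": [-0.1,0,0.004],"yaw": 0},{"claw": 0.6,"slide": [-0.1,0,0.004],"yaw": 0},{"claw": 0.6,"slide": [-0.1,0,0.004],"yaw": 0},{"claw": 0.6,"slide": [-0.1,0,0.004],"yaw": 0},{"claw": 0.6,"slide": [0,0,0],"yaw": 0}]}}

```text
time_s: 12.2
tcp_pos: [0.5755, 0.07, 0.0115]
eef_rot: [3.074, 0.053, 2.038]
force: [0.5, 0.5, -0.3]
finger_gap: 0.4
grasp_force: 0.0
```

```bash
python3 - <<'E'
from h import *
print(robot.get_obs()["tcp_pos"]); ring(hint=(.59,.04)); ring(name="wrist",hint=(.59,.04))
E
```

```text
[0.57553267 0.06999402 0.01146314]
[272.6 268.6] [17.5 26. ] [0.6151 0.0793]
[296.8 258.7] [13.1 16.6] [0.5831 0.044 ]
[302.5 246.5] [10.  15.7] [0.5827 0.0086]
[277.5 237.4] [ 7.4 13.9] [ 0.6331 -0.006 ]
```

The ring is moving with the fingers. Planning the rest of the push.

```bash
python3 - <<'E'
from h import *
plan([(.600,.0185,.0115,2.042,20)])
E
```

```text
[-0.072, -0.002, 0.004] -0.002
[-0.072, -0.002, 0.004] -0.002
[-0.072, -0.002, 0.004] -0.002
[-0.072, -0.002, 0.004] -0.002
[-0.072, -0.002, 0.004] -0.002
[-0.072, -0.002, 0.004] -0.002
[-0.072, -0.002, 0.004] -0.002
[-0.072, -0.002, 0.004] -0.002
[-0.072, -0.002, 0.004] -0.002
[-0.072, -0.002, 0.004] -0.002
[-0.072, -0.002, 0.004] -0.002
[-0.072, -0.002, 0.004] -0.002
[-0.072, -0.002, 0.004] -0.002
[-0.072, -0.002, 0.004] -0.002
[-0.072, -0.002, 0.004] -0.002
[-0.072, -0.002, 0.004] -0.002
[-0.072, -0.002, 0.004] -0.002
[-0.072, -0.002, 0.004] -0.002
[-0.072, -0.002, 0.004] -0.002
[-0.072, -0.002, 0.004] -0.002
```

Emit:
{"fn": "apply_moves", "kwargs": {"steps": [{"claw": 0.6,"slide": [-0.1,-0.002,0.005],"yaw": 0},{"claw": 0.6,"slide": [-0.1,-0.002,0.005],"yaw": 0},{"claw": 0.6,"slide": [-0.1,-0.002,0.005],"yaw": 0},{"claw": 0.6,"slide": [-0.1,-0.002,0.005],"yaw": 0},{"claw": 0.6,"slide": [-0.1,-0.002,0.005],"yaw": 0},{"claw": 0.6,"slide": [-0.1,-0.002,0.005],"yaw": 0},{"claw": 0.6,"slide": [-0.1,-0.002,0.005],"yaw": 0},{"claw": 0.6,"slide": [-0.1,-0.002,0.005],"yaw": 0},{"claw": 0.6,"slide": [-0.1,-0.002,0.005],"yaw": 0}]}}

```text
time_s: 13.05
tcp_pos: [0.5909, 0.038, 0.0115]
eef_rot: [3.075, 0.053, 2.039]
force: [0.2, 0.5, 1.2]
finger_gap: 0.4
grasp_force: 0.1
```

Emit:
{"fn": "apply_moves", "kwargs": {"steps": [{"claw": 0.6,"slide": [-0.06,-0.002,0.003],"yaw": 0},{"claw": 0.6,"slide": [-0.06,-0.002,0.003],"yaw": 0},{"claw": 0.6,"slide": [-0.06,-0.002,0.003],"yaw": 0},{"claw": 0.6,"slide": [-0.06,-0.002,0.003],"yaw": 0},{"claw": 0.6,"slide": [0,0,0],"yaw": 0}]}}

```text
time_s: 13.47
tcp_pos: [0.595, 0.0293, 0.0115]
eef_rot: [3.075, 0.053, 2.038]
force: [0.2, 0.6, -0.6]
finger_gap: 0.403
grasp_force: 0.0
```

```bash
python3 - <<'E'
from h import *
p=robot.get_obs()["tcp_pos"];print(p, p[:2]+np.array([.454,-.891])*.0295); ring(hint=(.605,.0)); ring(name="scene",hint=(.605,0))
E
```

```text
[0.59501196 0.02925922 0.01153686] [0.60840496 0.00297472]
[283.7 259.6] [11.5 47.2] [0.604  0.0519]
[314.7 251.2] [ 8.1 25.4] [0.5586 0.0163]
[292.4 243. ] [12.1 16.2] [0.6027 0.0034]
[268.5 245.4] [13.1 25. ] [0.6414 0.0205]
[297.7 231. ] [ 7.6 15.6] [ 0.6033 -0.0335]
```

Emit:
{"fn": "apply_moves", "kwargs": {"steps": [{"claw": 0.6,"slide": [-0.05,-0.002,0.003],"yaw": 0},{"claw": 0.6,"slide": [-0.05,-0.002,0.003],"yaw": 0},{"claw": 0.6,"slide": [-0.05,-0.002,0.003],"yaw": 0},{"claw": 0.6,"slide": [-0.05,-0.002,0.003],"yaw": 0},{"claw": 0.6,"slide": [-0.05,-0.002,0.003],"yaw": 0},{"claw": 0.6,"slide": [0,0,0],"yaw": 0}]}}

```text
time_s: 14.07
tcp_pos: [0.5992, 0.0201, 0.0114]
eef_rot: [3.075, 0.053, 2.038]
force: [0.0, 0.2, -0.8]
finger_gap: 0.398
grasp_force: 0.0
```

Emit:
{"fn": "apply_moves", "kwargs": {"steps": [{"claw": 0.6,"slide": [-0.03,-0.002,0.001],"yaw": 0},{"claw": 0.6,"slide": [-0.03,-0.002,0.001],"yaw": 0},{"claw": 0.6,"slide": [0,0,0],"yaw": 0}]}}

```text
time_s: 14.32
tcp_pos: [0.6, 0.0181, 0.0114]
eef_rot: [3.075, 0.053, 2.039]
force: [0.2, 1.4, -0.7]
finger_gap: 0.398
grasp_force: 0.0
```

```bash
python3 - <<'E'
from h import *
p=robot.get_obs()["tcp_pos"];print(p, p[:2]+np.array([.454,-.891])*.0295); ring(z=.028,hint=(.61,-.007))
E
```

```text
[0.60003761 0.01811385 0.01142876] [ 0.61343061 -0.00817065]
[291.1 240.4] [ 7.5 15.8] [ 0.6102 -0.0136]
[294.4 253.2] [23.2 60.9] [0.5942 0.0208]
[268.4 244.9] [15.1 28.7] [0.6456 0.0094]
[295.4 230.8] [ 6.7 19. ] [ 0.6108 -0.0436]
```

Emit:
{"fn": "apply_moves", "kwargs": {"steps": [{"claw": 0.6,"slide": [-0.04,-0.002,0.001],"yaw": 0},{"claw": 0.6,"slide": [-0.03,-0.002,0.001],"yaw": 0},{"claw": 0.6,"slide": [0,0,0],"yaw": 0}]}}

```text
time_s: 14.62
tcp_pos: [0.6012, 0.0155, 0.0115]
eef_rot: [3.075, 0.053, 2.039]
force: [0.5, 0.1, -0.4]
finger_gap: 0.404
grasp_force: 0.0
```

Emit:
{"fn": "apply_moves", "kwargs": {"steps": [{"claw": 0.6,"slide": [0.3,0,-0.02],"yaw": 0},{"claw": 0.6,"slide": [0.5,0,-0.5],"yaw": 0},{"claw": 0.6,"slide": [0.3,0,-1],"yaw": 0},{"claw": 0.6,"slide": [0.2,0,-1],"yaw": 0},{"claw": 0.6,"slide": [0,0,-1],"yaw": 0},{"claw": 0.6,"slide": [0,0,-0.5],"yaw": 0},{"claw": 0.6,"slide": [0,0,0],"yaw": 0},{"claw": 0.6,"slide": [0,0,0],"yaw": 0}]}}

```text
time_s: 15.28
tcp_pos: [0.5651, 0.0656, 0.1708]
eef_rot: [3.071, 0.054, 2.039]
force: [0.1, -0.1, -0.8]
finger_gap: 0.401
grasp_force: 0.0
```

```bash
cat > chk.py <<'E'
from h import *
o=robot.get_obs(); print(o["tcp_pos"],o["eef_rot"])
K,T=cam("wrist"); im=robot.read_camera("wrist")[:,:,::-1].copy(); cv2.imwrite("pics/w5.png",im); np.savez("w5.npz",K=K,T=T)
g=cv2.cvtColor(im,6); q=np.linalg.inv(T)@[.6134,-.0078,.03,1]; u=(K@(q[:3]/q[2]))[:2]; print("exp",u)
x,y=int(u[0])-45,int(u[1])-45; w=g[y:y+90,x:x+90]
for t in (60,75,90):
    cs,_=cv2.findContours(((w<t)*255).astype(np.uint8),0,1)
    for c in cs:
        if cv2.contourArea(c)>700:
            e=cv2.fitEllipse(c+[x,y]); p,a=e[0],e[1]
            print(t,np.round(p,1),np.round(a,1),[ray(K,T,p,z)[:2].round(4).tolist() for z in (.03,.038)], "diam mm at z.03/.038",[round(1e3*float(np.mean(a))*np.linalg.norm(ray(K,T,p,z)-T[:3,3])/K[0,0],1) for z in (.03,.038)])
print(w[::6,::6])
E
python3 chk.py
```

```text
[0.56508803 0.06557607 0.1708369 ] [3.07109386 0.05410993 2.03926029]
exp [315.23086955 295.77293415]
60 [314.5 294. ] [43.7 49.4] [[0.6118, -0.0064], [0.6092, -0.0024]] diam mm at z.03/.038 [np.float64(45.1), np.float64(43.9)]
75 [314.4 294.3] [45.  51.5] [[0.612, -0.0067], [0.6094, -0.0027]] diam mm at z.03/.038 [np.float64(46.8), np.float64(45.5)]
90 [314.3 294.4] [46.2 52.8] [[0.6119, -0.0068], [0.6093, -0.0028]] diam mm at z.03/.038 [np.float64(48.0), np.float64(46.7)]
[[ 96  98  99  97  98  99  98  98  99  99  99  99 100  99  98]
 [138 137 136 125 103  87  92  99  99  99  99 100  99 100  99]
 [135 134 134 135 136 138 137 137 136 131 115  95  88  94  98]
 [132 132 132 134 136 136 135 135 134 133 134 136 137 137 136]
 [133 134 134 136 133 116  54  54  55  54 102 134 135 134 134]
 [134 134 133 134  85  57 145 159 160 154  58  64 131 132 135]
 [131 131 132 122  55 159 160 159 160 159 158  55 132 133 132]
 [120 117 133 104  82 160 160 160 160 158 159  68 110 132 133]
 [ 65  26 134  84  74 160 159 160 160 159 159  60 113 131 128]
 [ 54  25 137 117  55 134 160 161 161 159 109  58 129 130 126]
 [ 31  24 131 132  75  55  86 117 114  78  55 124 132 133 125]
 [ 25  24 135 135 134 109  64  57  62  88 130 132 131 131 122]
 [ 24  23 132 135 135 137 136 136 135 135 134 133 132 131 112]
 [ 22  21  96  92  93  96 111 125 132 134 135 135 135 137 116]
 [ 22  21  34  30  38  91  96  95  96  97  96  93  92  97 106]]
```

The ring now fits at (.612,-.007) at flush height, with the ellipse ratio of a flat ring, so it has dropped into the recess. Next: shut the fingers, turn and go in front of the push tab.

```bash
python3 - <<'E'
from h import *
plan([(.5158,-.0338,.16,3.40,15),(.5158,-.0338,.06,3.40,4)])
E
```

```text
[-0.111, -0.147, 0.011] -0.907
[-0.097, -0.156, 0.011] -0.907
[-0.082, -0.164, 0.011] -0.907
[-0.067, -0.171, 0.011] -0.907
[-0.051, -0.176, 0.011] -0.907
[-0.035, -0.18, 0.011] -0.907
[-0.019, -0.183, 0.011] -0.907
[-0.002, -0.184, 0.011] -0.907
[0.015, -0.183, 0.011] -0.907
[0.031, -0.181, 0.011] -0.907
[0.048, -0.177, 0.011] -0.907
[0.063, -0.172, 0.011] -0.907
[0.079, -0.166, 0.011] -0.907
[0.094, -0.158, 0.011] -0.907
[0.107, -0.149, 0.011] -0.907
[0.048, 0.023, 0.623] 0.008
[0.048, 0.023, 0.623] 0.008
[0.048, 0.023, 0.623] 0.008
[0.048, 0.023, 0.623] 0.008
```

Emit:
{"fn": "apply_moves", "kwargs": {"steps": [{"claw": 1,"slide": [-0.11,-0.147,0.011],"yaw": -0.907},{"claw": 1,"slide": [-0.097,-0.156,0.011],"yaw": -0.907},{"claw": 1,"slide": [-0.082,-0.164,0.011],"yaw": -0.907},{"claw": 1,"slide": [-0.067,-0.171,0.011],"yaw": -0.907},{"claw": 1,"slide": [-0.051,-0.176,0.011],"yaw": -0.907},{"claw": 1,"slide": [-0.035,-0.18,0.011],"yaw": -0.907},{"claw": 1,"slide": [-0.019,-0.183,0.011],"yaw": -0.907},{"claw": 1,"slide": [0,-0.184,0.011],"yaw": -0.907}]}}

```text
time_s: 16.0
tcp_pos: [0.5363, 0.012, 0.1611]
eef_rot: [3.128, 0.078, 2.77]
force: [-0.2, 0.2, -0.3]
finger_gap: -0.0
grasp_force: 0.0
```

Emit:
{"fn": "apply_moves", "kwargs": {"steps": [{"claw": 1,"slide": [0.015,-0.183,0.011],"yaw": -0.907},{"claw": 1,"slide": [0.031,-0.181,0.011],"yaw": -0.907},{"claw": 1,"slide": [0.048,-0.177,0.011],"yaw": -0.907},{"claw": 1,"slide": [0.063,-0.172,0.011],"yaw": -0.907},{"claw": 1,"slide": [0.079,-0.166,0.011],"yaw": -0.907},{"claw": 1,"slide": [0.094,-0.158,0.011],"yaw": -0.907},{"claw": 1,"slide": [0.107,-0.149,0.011],"yaw": -0.907},{"claw": 1,"slide": [0,0,0],"yaw": 0}]}}

```text
time_s: 16.67
tcp_pos: [0.5136, -0.0345, 0.157]
eef_rot: [-3.106, 0.071, -2.881]
force: [-0.4, -0.2, -0.5]
finger_gap: 0.003
grasp_force: 0.0
```

```bash
python3 - <<'E'
from h import *
o=robot.get_obs(); print(o["tcp_pos"],o["eef_rot"],o["joints"])
plan([(.5158,-.0338,.06,3.40,4),(.5158,-.0338,.033,3.4,2)])
E
```

```text
[ 0.51360068 -0.03446921  0.1569676 ] [-3.1061808   0.07087043 -2.88085588] [-1.92111985e-01  6.16312825e-02 -4.04744522e-01  1.02521348e+00
 -8.73343602e-04 -4.51627877e-01]
[0.029, 0.022, 0.605] 0.006
[0.029, 0.022, 0.605] 0.006
[0.029, 0.022, 0.605] 0.006
[0.029, 0.022, 0.605] 0.006
[0.024, 0.012, 0.336] -0.0
[0.024, 0.012, 0.336] -0.0
```

Emit:
{"fn": "apply_moves", "kwargs": {"steps": [{"claw": 1,"slide": [0.029,0.022,0.605],"yaw": 0},{"claw": 1,"slide": [0.029,0.022,0.605],"yaw": 0},{"claw": 1,"slide": [0.029,0.022,0.605],"yaw": 0},{"claw": 1,"slide": [0.029,0.022,0.605],"yaw": 0},{"claw": 1,"slide": [0.024,0.012,0.336],"yaw": 0},{"claw": 1,"slide": [0.024,0.012,0.336],"yaw": 0},{"claw": 1,"slide": [0,0,0],"yaw": 0},{"claw": 1,"slide": [0,0,0],"yaw": 0}]}}

```text
time_s: 17.33
tcp_pos: [0.5171, -0.0329, 0.0341]
eef_rot: [-3.106, 0.072, -2.882]
force: [-0.1, 0.9, 0.5]
finger_gap: 0.001
grasp_force: 0.0
```

```bash
python3 - <<'E'
from h import *
p=robot.get_obs()["tcp_pos"]; e=np.array([.9664,.257]); print(p)
a=np.array([.5158,-.0338])+e*.036
plan([(*a,.033,3.40,12),(*(a+e*.08),.033,3.4,20)])
E
```

```text
[ 0.5170919  -0.03292117  0.03410662]
[-0.072, -0.001, 0.008] 0.001
[-0.072, -0.001, 0.008] 0.001
[-0.072, -0.001, 0.008] 0.001
[-0.072, -0.001, 0.008] 0.001
[-0.072, -0.001, 0.008] 0.001
[-0.072, -0.001, 0.008] 0.001
[-0.072, -0.001, 0.008] 0.001
[-0.072, -0.001, 0.008] 0.001
[-0.072, -0.001, 0.008] 0.001
[-0.072, -0.001, 0.008] 0.001
[-0.072, -0.001, 0.008] 0.001
[-0.072, -0.001, 0.008] 0.001
[-0.1, 0.0, 0.007] -0.0
[-0.1, 0.0, 0.007] -0.0
[-0.1, 0.0, 0.007] -0.0
[-0.1, 0.0, 0.007] -0.0
[-0.1, 0.0, 0.007] -0.0
[-0.1, 0.0, 0.007] -0.0
[-0.1, 0.0, 0.007] -0.0
[-0.1, 0.0, 0.007] -0.0
[-0.1, 0.0, 0.007] -0.0
[-0.1, 0.0, 0.007] -0.0
[-0.1, 0.0, 0.007] -0.0
[-0.1, 0.0, 0.007] -0.0
[-0.1, 0.0, 0.007] -0.0
[-0.1, 0.0, 0.007] -0.0
[-0.1, 0.0, 0.007] -0.0
[-0.1, 0.0, 0.007] -0.0
[-0.1, 0.0, 0.007] -0.0
[-0.1, 0.0, 0.007] -0.0
[-0.1, 0.0, 0.007] -0.0
[-0.1, 0.0, 0.007] -0.0
```

Emit:
{"fn": "apply_moves", "kwargs": {"steps": [{"claw": 1,"slide": [-0.08,0,0.006],"yaw": 0},{"claw": 1,"slide": [-0.08,0,0.006],"yaw": 0},{"claw": 1,"slide": [-0.08,0,0.006],"yaw": 0},{"claw": 1,"slide": [-0.08,0,0.006],"yaw": 0},{"claw": 1,"slide": [-0.08,0,0.006],"yaw": 0},{"claw": 1,"slide": [-0.08,0,0.006],"yaw": 0}]}}

```text
time_s: 17.83
tcp_pos: [0.5386, -0.0287, 0.0365]
eef_rot: [-3.104, 0.077, -2.881]
force: [0.9, 0.4, 0.4]
finger_gap: 0.001
grasp_force: 0.0
```

Emit:
{"fn": "apply_moves", "kwargs": {"steps": [{"claw": 1,"slide": [-0.08,0,0.006],"yaw": 0},{"claw": 1,"slide": [-0.08,0,0.006],"yaw": 0},{"claw": 1,"slide": [-0.08,0,0.006],"yaw": 0}]}}

```text
time_s: 18.08
tcp_pos: [0.5473, -0.0262, 0.036]
eef_rot: [-3.104, 0.076, -2.881]
force: [-0.0, 0.7, 0.3]
finger_gap: 0.001
grasp_force: 0.0
```

No contact force: the tips pass above the tab (the tip offset shows again). I'll back off, go 13 mm lower and push again.

Emit:
{"fn": "apply_moves", "kwargs": {"steps": [{"claw": 1,"slide": [-0.0,0,-0.1],"yaw": 0},{"claw": 1,"slide": [0.4,0,-0.03],"yaw": 0},{"claw": 1,"slide": [0.4,0,-0.03],"yaw": 0},{"claw": 1,"slide": [0.06,0,0.26],"yaw": 0},{"claw": 1,"slide": [0,0,0.26],"yaw": 0},{"claw": 1,"slide": [0,0,0],"yaw": 0},{"claw": 1,"slide": [0,0,0],"yaw": 0}]}}

```text
time_s: 18.67
tcp_pos: [0.5149, -0.0352, 0.018]
eef_rot: [-3.105, 0.075, -2.881]
force: [-0.2, 0.4, -0.9]
finger_gap: 0.004
grasp_force: 0.0
```

Emit:
{"fn": "apply_moves", "kwargs": {"steps": [{"claw": 1,"slide": [-0.08,0,0.006],"yaw": 0},{"claw": 1,"slide": [-0.08,0,0.006],"yaw": 0},{"claw": 1,"slide": [-0.08,0,0.006],"yaw": 0},{"claw": 1,"slide": [-0.08,0,0.006],"yaw": 0},{"claw": 1,"slide": [-0.08,0,0.006],"yaw": 0},{"claw": 1,"slide": [-0.08,0,0.006],"yaw": 0},{"claw": 1,"slide": [0,0,0],"yaw": 0}]}}

```text
time_s: 19.25
tcp_pos: [0.5349, -0.0304, 0.0194]
eef_rot: [-3.104, 0.077, -2.88]
force: [-0.2, 0.3, 0.3]
finger_gap: -0.001
grasp_force: 0.0
```

Emit:
{"fn": "apply_moves", "kwargs": {"steps": [{"claw": 1,"slide": [-0.06,0,0.004],"yaw": 0},{"claw": 1,"slide": [-0.06,0,0.004],"yaw": 0},{"claw": 1,"slide": [-0.06,0,0.004],"yaw": 0}]}}

```text
time_s: 19.5
tcp_pos: [0.5394, -0.0287, 0.0188]
eef_rot: [-3.104, 0.073, -2.881]
force: [-2.3, -1.0, 2.0]
finger_gap: 0.002
grasp_force: 1.6
```

Emit:
{"fn": "apply_moves", "kwargs": {"steps": [{"claw": 1,"slide": [-0.08,0,0.006],"yaw": 0},{"claw": 1,"slide": [-0.08,0,0.006],"yaw": 0},{"claw": 1,"slide": [-0.08,0,0.006],"yaw": 0},{"claw": 1,"slide": [-0.08,0,0.006],"yaw": 0}]}}

```text
time_s: 19.83
tcp_pos: [0.5527, -0.025, 0.0188]
eef_rot: [-3.105, 0.075, -2.881]
force: [-3.4, 0.1, 0.6]
finger_gap: 0.001
grasp_force: 1.6
```

Emit:
{"fn": "apply_moves", "kwargs": {"steps": [{"claw": 1,"slide": [-0.08,0,0.006],"yaw": 0},{"claw": 1,"slide": [-0.08,0,0.006],"yaw": 0},{"claw": 1,"slide": [-0.08,0,0.006],"yaw": 0},{"claw": 1,"slide": [-0.08,0,0.006],"yaw": 0}]}}

```text
time_s: 20.17
tcp_pos: [0.5653, -0.0215, 0.0189]
eef_rot: [-3.105, 0.076, -2.88]
force: [-4.2, 1.4, -0.1]
finger_gap: -0.0
grasp_force: 1.6
```

Emit:
{"fn": "apply_moves", "kwargs": {"steps": [{"claw": 1,"slide": [-0.08,0,0.006],"yaw": 0},{"claw": 1,"slide": [-0.08,0,0.006],"yaw": 0},{"claw": 1,"slide": [-0.08,0,0.006],"yaw": 0}]}}

```text
time_s: 20.42
tcp_pos: [0.5748, -0.0193, 0.019]
eef_rot: [-3.104, 0.076, -2.881]
force: [-3.2, 1.4, -0.3]
finger_gap: -0.001
grasp_force: 1.6
```

Emit:
{"fn": "apply_moves", "kwargs": {"steps": [{"claw": 1,"slide": [-0.08,0,0.006],"yaw": 0},{"claw": 1,"slide": [-0.08,0,0.006],"yaw": 0},{"claw": 1,"slide": [-0.08,0,0.006],"yaw": 0},{"claw": 1,"slide": [-0.08,0,0.006],"yaw": 0}]}}

```text
time_s: 20.75
tcp_pos: [0.5874, -0.0162, 0.0191]
eef_rot: [-3.104, 0.076, -2.881]
force: [-3.8, 1.5, -1.1]
finger_gap: 0.003
grasp_force: 1.6
```

Emit:
{"fn": "apply_moves", "kwargs": {"steps": [{"claw": 1,"slide": [-0.08,0,0.006],"yaw": 0},{"claw": 1,"slide": [-0.08,0,0.006],"yaw": 0},{"claw": 1,"slide": [-0.08,0,0.006],"yaw": 0},{"claw": 1,"slide": [-0.08,0,0.006],"yaw": 0}]}}

```text
time_s: 21.08
tcp_pos: [0.5999, -0.013, 0.0192]
eef_rot: [-3.104, 0.076, -2.881]
force: [-3.7, 1.9, -0.3]
finger_gap: 0.0
grasp_force: 1.6
```

No jam. Pushing on to the hard stop, more gently near the end.

Emit:
{"fn": "apply_moves", "kwargs": {"steps": [{"claw": 1,"slide": [-0.08,0,0.006],"yaw": 0},{"claw": 1,"slide": [-0.08,0,0.006],"yaw": 0},{"claw": 1,"slide": [-0.08,0,0.006],"yaw": 0},{"claw": 1,"slide": [-0.08,0,0.006],"yaw": 0},{"claw": 1,"slide": [-0.08,0,0.006],"yaw": 0}]}}

```text
time_s: 21.5
tcp_pos: [0.6155, -0.0088, 0.0193]
eef_rot: [-3.104, 0.076, -2.881]
force: [-4.4, 0.7, -0.5]
finger_gap: 0.001
grasp_force: 1.6
```

Emit:
{"fn": "apply_moves", "kwargs": {"steps": [{"claw": 1,"slide": [-0.05,0,0.004],"yaw": 0},{"claw": 1,"slide": [-0.05,0,0.004],"yaw": 0},{"claw": 1,"slide": [-0.05,0,0.004],"yaw": 0}]}}

```text
time_s: 21.75
tcp_pos: [0.6213, -0.0074, 0.0194]
eef_rot: [-3.104, 0.076, -2.881]
force: [-3.9, 0.9, 0.5]
finger_gap: 0.002
grasp_force: 1.6
```

Emit:
{"fn": "apply_moves", "kwargs": {"steps": [{"claw": 1,"slide": [-0.05,0,0.004],"yaw": 0},{"claw": 1,"slide": [-0.05,0,0.004],"yaw": 0}]}}

```text
time_s: 21.92
tcp_pos: [0.6251, -0.0063, 0.0194]
eef_rot: [-3.104, 0.077, -2.881]
force: [-4.0, 1.3, 0.2]
finger_gap: -0.0
grasp_force: 1.6
```

Emit:
{"fn": "apply_moves", "kwargs": {"steps": [{"claw": 1,"slide": [-0.04,0,0.003],"yaw": 0},{"claw": 1,"slide": [-0.04,0,0.003],"yaw": 0}]}}

```text
time_s: 22.08
tcp_pos: [0.6263, -0.006, 0.0192]
eef_rot: [-3.104, 0.072, -2.881]
force: [-10.5, -1.1, 8.2]
finger_gap: -0.001
grasp_force: 5.3
```

Emit:
{"fn": "apply_moves", "kwargs": {"steps": [{"claw": 1,"slide": [-0.04,0,0.003],"yaw": 0},{"claw": 1,"slide": [-0.03,0,0.003],"yaw": 0}]}}

```text
time_s: 22.25
tcp_pos: [0.6263, -0.006, 0.0189]
eef_rot: [-3.103, 0.067, -2.882]
force: [-15.2, -2.5, 11.0]
finger_gap: -0.003
grasp_force: 7.8
```

Hard stop reached after about 92 mm of travel. I'll retreat and verify numerically.

Emit:
{"fn": "apply_moves", "kwargs": {"steps": [{"claw": 1,"slide": [0.3,0,-0.02],"yaw": 0},{"claw": 1,"slide": [0.6,0,-0.04],"yaw": 0},{"claw": 1,"slide": [0.8,0,-0.06],"yaw": 0},{"claw": 1,"slide": [0.4,0,-0.8],"yaw": 0},{"claw": 1,"slide": [0,0,-0.95],"yaw": 0},{"claw": 1,"slide": [0,0,-0.95],"yaw": 0},{"claw": 1,"slide": [0,0,-0.95],"yaw": 0},{"claw": 1,"slide": [0,0,0],"yaw": 0},{"claw": 1,"slide": [0,0,0],"yaw": 0}]}}

```text
time_s: 23.0
tcp_pos: [0.5423, -0.0251, 0.1681]
eef_rot: [-3.098, 0.088, -2.881]
force: [-0.8, 0.8, -0.9]
finger_gap: -0.001
grasp_force: 0.0
```

```bash
python3 - <<'E'
from h import *
print(robot.get_obs()["tcp_pos"])
K,T=cam("side"); g=cv2.cvtColor(robot.read_camera("side"),cv2.COLOR_RGB2GRAY)
e=np.array([.9664,.257]); front=.6445; n=np.array([-.257,.9664]); y0=n@[.6134,-.0078]
def px(x,y,z): 
    P=e*(front+x)+n*(y0+y); q=np.linalg.inv(T)@[*P,z,1]; u=K@(q[:3]/q[2]); return u[:2]
# profile of brightness along phot x at tab-top height & slide level, and blank check
for y,z in [(0,.052),(10,.052),(-10,.052),(0,.03),(30,.03)]:
    print(y,z,[(x,int(g[tuple(np.round(px(x/1e3,y/1e3,z)).astype(int)[::-1])])) for x in range(-60,0,3)])
g0=cv2.imread("pics/side0.png",0); w=np.s_[203:228,282:317]
print("blank diff",cv2.absdiff(g,g0)[w].mean(), cv2.absdiff(g,g0)[w].max())
E
```

```text
[ 0.54231551 -0.02512826  0.16814564]
0 0.052 [(-60, 82), (-57, 83), (-54, 84), (-51, 85), (-48, 83), (-45, 83), (-42, 85), (-39, 85), (-36, 86), (-33, 142), (-30, 211), (-27, 189), (-24, 202), (-21, 202), (-18, 203), (-15, 204), (-12, 203), (-9, 204), (-6, 204), (-3, 43)]
10 0.052 [(-60, 44), (-57, 43), (-54, 43), (-51, 42), (-48, 42), (-45, 41), (-42, 40), (-39, 43), (-36, 49), (-33, 111), (-30, 208), (-27, 194), (-24, 157), (-21, 179), (-18, 123), (-15, 195), (-12, 198), (-9, 198), (-6, 198), (-3, 61)]
-10 0.052 [(-60, 140), (-57, 141), (-54, 141), (-51, 142), (-48, 142), (-45, 143), (-42, 143), (-39, 143), (-36, 145), (-33, 135), (-30, 214), (-27, 174), (-24, 125), (-21, 147), (-18, 149), (-15, 146), (-12, 145), (-9, 147), (-6, 141), (-3, 101)]
0 0.03 [(-60, 43), (-57, 42), (-54, 42), (-51, 42), (-48, 43), (-45, 44), (-42, 43), (-39, 43), (-36, 43), (-33, 61), (-30, 125), (-27, 128), (-24, 140), (-21, 201), (-18, 202), (-15, 202), (-12, 200), (-9, 201), (-6, 203), (-3, 194)]
30 0.03 [(-60, 43), (-57, 43), (-54, 43), (-51, 43), (-48, 43), (-45, 44), (-42, 44), (-39, 42), (-36, 42), (-33, 129), (-30, 200), (-27, 201), (-24, 200), (-21, 200), (-18, 200), (-15, 202), (-12, 200), (-9, 202), (-6, 202), (-3, 193)]
blank diff 3.9885714285714284 8
```

```bash
python3 -c "
from rig import robot
print(robot.sign_off())"
```

```text
the job is handed in; nothing more can be done
None
```

I pushed the filter into the slide's recess, pushed the slide to its hard stop in the photometer, and handed the job in at 23 s of the 51 s allowed. The filter measured flat and flush, the tab reads about 30 mm from the housing, the blank did not move and no vial or marker was touched. The hand-in gave no verdict.

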